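# Find where the jewellery case's sliding tray binds

## Task

The sliding upper tray of the wooden jewellery case binds somewhere along its runner. Take it by its wooden pull and slide it slowly towards the brass marker, pushing the marker ahead with the tray's edge, until you feel the tray clearly begin to bind - firmly enough to be sure of it, but do not force it. Then back the tray off by about 15 mm from the marker so that the marker stays behind to show the spot, and let go; do not touch the marker or disturb anything else.

Things in the scene. Friction and masses are not known exactly. Their poses are not given: they have to be found in the camera images.
- case: Open wooden jewellery case, fixed to the bench, 210 x 380 x 60 mm high, 10 mm walls, low compartments inside. Origin: centre of its underside. Its own y axis is the long side and the direction of the track; its own x runs across, from near wall to far wall at yaw 0. Position and yaw vary.
- runner: Near runner: ledge 360 mm long inside the case's own -x wall, under the tray; origin at its middle, axes as the case's. Somewhere on it, unseen, different every time and beyond the marker's start, is a tight spot: from where it begins, resistance to motion along +y rises about 1.5 N per mm pushed, and it springs back when eased. It must never be loaded over 18 N.
- tray: Sliding wooden tray, 186 mm across, 150 mm along the track, 21 mm high, guided so that it only slides along the case's y. Origin: centre of its underside, 37 mm above the bench. Starts near the -y end of the case; travel 200 mm from that end along +y. Axes as the case's. Away from the tight spot it runs with a steady drag of 1.2 N, plus 6 N per m/s; at rest, friction holds up to 1.2 N of a push.
- tray_tab (a point): The tray's pull: upright wooden tab in the tray's middle, 14 mm thick along the track (y), 40 mm wide across it (x), top 95 mm above the bench (case rim: 60 mm). This point is in the tab's middle, 80 mm above the bench. The tray has no tall contents beside it; its floor is 41 mm above the bench, its walls 58 mm.
- tray_edge (a point): Point on the tray's leading (+y) face near the case's far wall, where it meets the marker; 75 mm along +y from the pull. Axes as the case's.
- rider_face (a point): Brass marker: a saddle, 16 mm long (y), on the rim of the case's own +x wall, with an inner tongue in the tray's way and a 6 mm pin up to 91 mm above the bench. This point is on its trailing (-y) face, which the tray's edge meets; gap = distance along the case's y from tray_edge to here. About 0.6 N drag; stays where pushed. Starts 30 to 80 mm ahead of the tray.
- gold_ring: Gold finger ring, 22 mm across, 7 mm high, lying in a compartment of the case below the tray; bystander.
- bangle: Thin bangle, 64 mm across, 8 mm high, lying in a compartment of the case below the tray; bystander.
- box_large: Black ring box, 93 x 93 x 48 mm, origin centre of its underside; bystander.
- magnifier: Brass-rimmed hand magnifier lying flat, lens 90 mm across, wooden handle to its own -x, 215 mm long in all, 18 mm high; origin under the lens; bystander.
- box_small: Black ring box, 63 x 63 x 40 mm, origin centre of its underside; bystander.
- pliers: Small pliers lying flat, 150 mm long, 12 mm high; origin under the pivot; bystander.

How it is judged (in metres and radians):
On the way:
1. the tray is pushed into the tight spot with more than 2 N, its edge against the marker (contact force between tray and runner above 2 N and y of tray_edge in the frame of rider_face above -0.003 m), for 0.2 s.
At the end, for the whole second after the job is handed in: The tray is at rest, free of the tight spot, with a gap of 9 to 21 mm between its leading edge and the marker, which the tray alone has pushed to the tight spot (y of tray_edge in the frame of rider_face between -0.021 and -0.009 m and contact force between tray and runner below 0.3 N and linear speed of tray below 0.005 m/s); the robot touches nothing.
It fails at once if the tray is forced: the tight spot pushes back with more than 18 N (contact force between tray and runner above 18 N).
It fails at once if the robot touches the marker (contact force between any of the arm, the fingers and rider above 0.5 N).
It fails at once if a bystander is disturbed (moved more than 20 mm) (distance of any of gold_ring, bangle, box_large, box_small, magnifier, pliers from where it was at the start of the episode above 0.02 m).
It also fails if it takes over 48 s, if anything falls off the work surface, if the arm or the gripper's body presses on something with over 40 N, if the wrist force passes 120 N, or if a joint passes its speed limit or range.

## Robot

A 6-joint arm with a two-finger parallel gripper is mounted at the origin on the work surface. World frame = base frame: x ahead of the robot, y to its left, z up, the work surface at z = 0. Lengths are in mm, angles in rad, forces in N, time in s.
With the tool pointing down it reaches from about 150 to 775 mm from the base axis. Payload 6.1 kg.
Tool frame: the origin (TCP) lies midway between the tips of the shut fingers; the grasp point (between the pads) lies 19 mm behind it (r.tcp_to_grasp is the distance from the TCP to the grasp point, in mm); z points along the fingers, y is the line along which they close (so a half turn about z gives the same grasp; the last joint's range is limited). The gripper opens to 85 mm and grips with 20 to 120 N. Pads are 22 mm wide; open, the fingers measure 114 mm over their backs; the gripper's body (76 mm by 85 mm) begins 54 mm behind the grasp point. The pads swing forward as they close: fully open they stand 13 mm farther back than shut.
Start: joints at [-1.341, 0.126, -0.04, 1.405, 0, 1.571], TCP at [119.58, -511.184, 231.295] pointing down, gripper open.
Joint ranges: [-2.72, 2.72], [-0.95, 1.95], [-1.27, 1.35], [-1.78, 2.02], [-1.46, 1.47], [-3.14, 3.14]. Speed limits (rad/s): [2.39, 2.39, 3.01, 3.14, 3.14, 3.14].

## Interface

Orientations are given as a unit quaternion [w, x, y, z].
In Python, from plant import r gives the robot as it stands. The module is installed in compiled form; this text tells all that it offers. Calls block until the motion is done:
- r.move_pose(position, orientation): joint-space move of the TCP to a pose.
- r.move_linear(position, velocity=150, frame=None, f_stop=None): straight line of the TCP; frame=None keeps the orientation; velocity is the mean speed in mm/s. With f_stop (N) it stops when the force on the tool has changed by that much, and returns True; else False.
- r.goto_joints(angles): joint-space move.
- r.set_gripper(opening, grip_force=None): finger opening in mm; grip_force is the grip in N (None keeps the last); returns when the fingers have stopped.
- r.sleep(seconds).
- r.solve_ik(position, orientation): joint angles nearest the present ones, or None.
- r.state(): the state.
- r.capture(name): name is "scene" or "top"; returns the picture (480x640x3 uint8, blue, green, red); there is no depth.
- r.get_calibration(name): a dict with "K" (3x3 intrinsics, pixels), "R" (3x3) and "t" (3): a world point X has camera coordinates R X + t. Camera axes: x right, y down, z forward; pixel columns grow to the right and rows downward; lengths in mm; the calibration is good to about 2 mm. A picture is of the moment at which its call begins. get_calibration takes no time and is no camera call.
A pose or a line that the arm cannot do raises r.IKError and nothing moves.
- r.sign_off(): hands the job in; it is judged then, once.
The state is a dict: "time": time; "joint_positions": joint angles; "dq": joint speeds; "effort": joint torques, N m; "ee_pos": TCP position; "eef_rot": TCP orientation; "contact_force": force on the tool from outside, world axes, zero at the start; "wrist_torque": the same for the moment, N m; "width": finger opening in mm; "finger_force": force on a finger pad.
Only numpy, scipy, OpenCV 4.12 (cv2) and the standard library are available. Lean on these libraries where they do the work, as an engineer would, in place of code of your own. Each camera call takes 0.05 s, during which the arm holds its last target. There are 200 camera calls.

## Working session

There is one attempt and no reset: what is moved stays moved. The work goes in short steps, each a Python script; the robot and the scene stay as the last script left them, time stands still between calls to the robot, and variables do not carry over. Pictures are saved under pics/ and viewed, at most 10 in all, crops included, and the job is handed in when it is done.

```bash
mkdir -p pics; python3 - <<'E'
from plant import r
import cv2
for n in("scene","top"):
    cv2.imwrite(f"pics/{n}0.png",r.capture(n)); c=r.get_calibration(n); print(n,c)
s=r.state();print(s["time"],s["eef_rot"],s["ee_pos"],r.tcp_to_grasp,s["contact_force"])
E
```

```text
scene {'K': array([[462.9525757 ,   0.        , 316.7363837 ],
       [  0.        , 462.9525757 , 237.06562318],
       [  0.        ,   0.        ,   1.        ]]), 'R': array([[-1.49888792e-02,  9.99811967e-01,  1.23030504e-02],
       [ 7.58929188e-01,  1.93870082e-02, -6.50884499e-01],
       [-6.51000631e-01, -4.18885077e-04, -7.59077074e-01]]), 't': array([ -11.75399308, -351.91509471, 1459.45499995])}
top {'K': array([[516.82868026,   0.        , 318.30545767],
       [  0.        , 516.82868026, 238.49931031],
       [  0.        ,   0.        ,   1.        ]]), 'R': array([[-0.02657426, -0.99951136,  0.01645755],
       [-0.98654289,  0.02356541, -0.16179552],
       [ 0.16132863, -0.02053568, -0.98668706]]), 't': array([  10.48266545,  527.79423493, 1133.34139373])}
0.1 [-7.14808048e-04  9.93404385e-01  1.14661291e-01 -7.31457507e-05] [ 119.50704274 -510.84854732  230.6018075 ] 18.700000000000003 [-0.3252917  -0.29265507 -0.06104537]
```

View pics/top0.png

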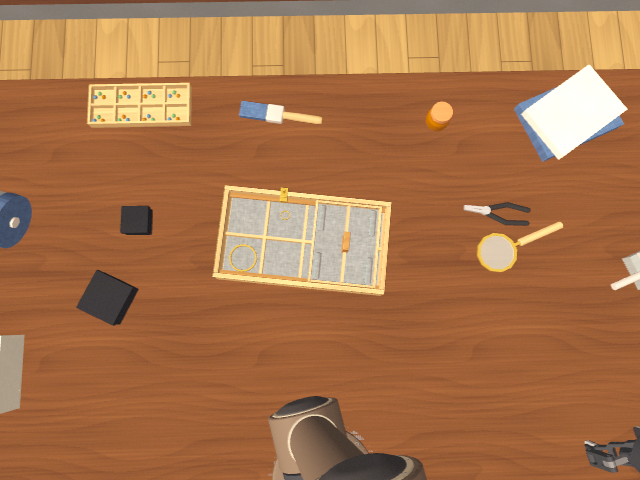

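View pics/scene0.png

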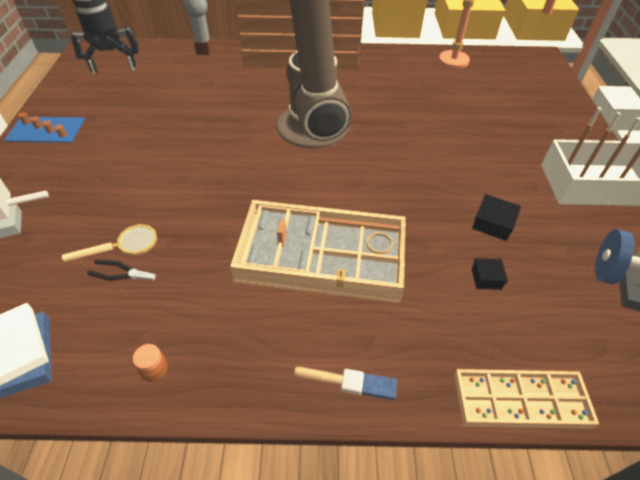

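```bash
cat > h.py <<'E'
import numpy as np, cv2
from plant import r
def ray(n,px):
    c=r.get_calibration(n); R,t=c["R"],c["t"]
    return -R.T@t, R.T@np.linalg.solve(c["K"],[px[0],px[1],1])
def onz(n,px,z):
    o,d=ray(n,px); return o+d*(z-o[2])/d[2]
def tri(a,b):
    (o1,d1),(o2,d2)=ray("scene",a),ray("top",b)
    k=np.linalg.lstsq(np.c_[d1,-d2],o2-o1,rcond=None)[0]
    p,q=o1+k[0]*d1,o2+k[1]*d2; return (p+q)/2,np.linalg.norm(p-q)
def blobs(im,lo,hi,roi):
    x0,y0,x1,y1=roi; h=cv2.cvtColor(im[y0:y1,x0:x1],cv2.COLOR_BGR2HSV)
    m=cv2.inRange(h,lo,hi); n,l,s,c=cv2.connectedComponentsWithStats(m)
    return [(s[i,4],s[i,:4]+[x0,y0,0,0],c[i]+[x0,y0]) for i in np.argsort(-s[1:,4])[:4]+1]
E
python3 - <<'E'
from h import *
T=cv2.imread("pics/top0.png");S=cv2.imread("pics/scene0.png")
for im,p in((T,(346,242)),(T,(284,194)),(T,(350,198)),(T,(300,190)),(T,(300,212)),(S,(282,231)),(S,(341,273)),(S,(300,284))): print(p,cv2.cvtColor(im,cv2.COLOR_BGR2HSV)[p[1],p[0]])
a=cv2.resize(T[180:300,205:400],None,fx=4,fy=4,interpolation=2);b=cv2.resize(S[195:305,225:415],None,fx=4,fy=4,interpolation=2)
cv2.imwrite("pics/tc.png",a);cv2.imwrite("pics/sc.png",b)
E
```

```text
(346, 242) [ 16 155 246]
(284, 194) [ 22 173 244]
(350, 198) [ 25  83 255]
(300, 190) [ 11 166 161]
(300, 212) [ 20  27 196]
(282, 231) [ 14 134 227]
(341, 273) [ 18 139 172]
(300, 284) [ 16 110 141]
```

View pics/tc.png

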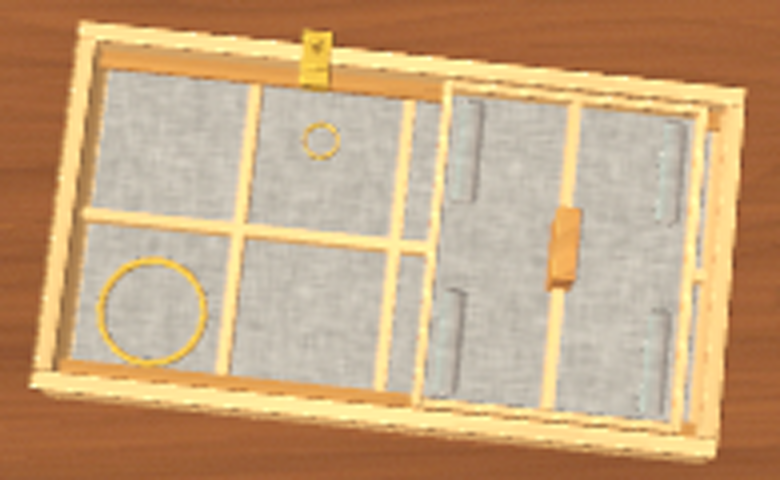

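View pics/sc.png

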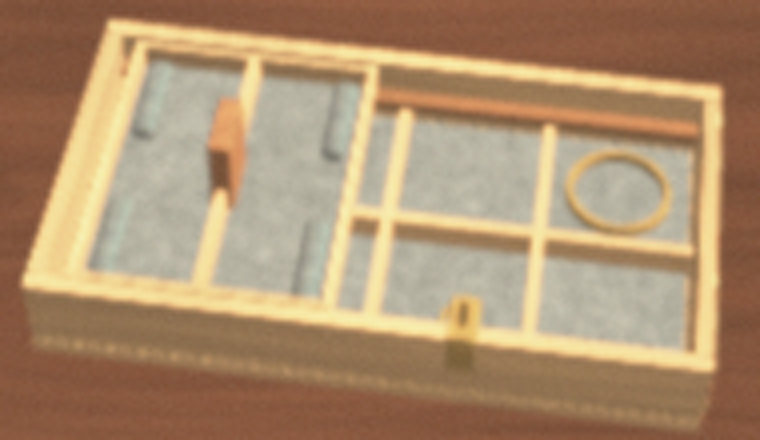

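The top view shows the tray at the −y end (right), tab at about (346,242) px and marker at about (284,195) px. In the scene view the tab is at about (282,232) px and the marker at (340,272) px. Next I measure the case corners and the tab.

```bash
python3 - <<'E'
from h import *
T=cv2.imread("pics/top0.png");S=cv2.imread("pics/scene0.png")
# rim top outer corners from crop
C=[onz("top",(205+u/4,180+v/4),60) for u,v in((80,22),(745,90),(715,448),(33,378))]
C=np.array(C)[:,:2]; print(C.round(1)); print("sides",[np.linalg.norm(C[i]-C[(i+1)%4]).round(1) for i in range(4)])
ctr=C.mean(0); ey=(C[0]-C[1])+(C[3]-C[2]); ey/=np.linalg.norm(ey); ex=np.array([ey[1],-ey[0]]); print("ctr",ctr,"ey",ey,"yaw",np.arctan2(-ey[0],ey[1]))
CS=np.array([onz("scene",(225+u/4,195+v/4),60) for u,v in((722,88),(108,20),(25,285),(714,368))])[:,:2];print("scene",CS.round(1),CS.mean(0))
for n,im,roi in(("top",T,(330,222,362,262)),("scene",S,(272,212,292,252))):
    for lo in((8,130,120),(8,150,120),(8,150,210)):
        a,bb,c=blobs(im,lo,(19,255,255),roi)[0]; print(n,lo,a,bb,c)
        for z in(80,95):
            p=onz(n,c,z)[:2]-ctr; print(z,(p+ctr).round(1),"case xy",(p@ex).round(1),(p@ey).round(1))
for px in((205+312/4,180+42/4),): 
    p=onz("top",px,65)[:2]-ctr; print("rider",p@ex,p@ey)
for u in (435,):
    p=onz("top",(205+u/4,180+250/4),58)[:2]-ctr; print("tray edge",p@ex,p@ey)
E
```

```text
[[ 652.2  206.4]
 [ 604.  -170.5]
 [ 401.9 -143.9]
 [ 450.1  231.8]]
sides [np.float64(380.0), np.float64(203.9), np.float64(378.7), np.float64(203.8)]
ctr [527.05794739  30.93693412] ey [0.1269944  0.99190343] yaw -0.12733825089348544
scene [[ 445.   233.3]
 [ 396.9 -144.6]
 [ 604.2 -168.4]
 [ 650.6  206.4]] [524.2019608   31.64694715]
top (8, 130, 120) 134 [342 232   8  21] [345.41791045 241.7238806 ]
80 [513.2 -61.6] case xy -2.0 -93.5
95 [510.9 -60.5] case xy -4.5 -92.7
top (8, 150, 120) 110 [342 232   8  21] [345.31818182 241.83636364]
80 [513.  -61.4] case xy -2.3 -93.3
95 [510.6 -60.3] case xy -4.7 -92.5
top (8, 150, 210) 99 [342 232   8  19] [345.43434343 240.85858586]
80 [515.1 -61.7] case xy -0.1 -93.4
95 [512.8 -60.6] case xy -2.6 -92.6
scene (8, 130, 120) 113 [278 221   7  23] [281.61946903 231.13274336]
80 [515.9 -62.1] case xy 0.8 -93.7
95 [529.1 -60.6] case xy 13.7 -90.5Traceback (most recent call last):
  File "<stdin>", line 10, in <module>
IndexError: list index out of range
```

```bash
cat >> h.py <<'E'
ey=np.array([.12699,.99190,0]); a=-0.0637; Q=[0,np.cos(a),np.sin(a),0]
TAB=np.array([514,-62,61.])
E
python3 - <<'E'
from h import *
r.set_gripper(60,40)
r.move_pose(TAB+[0,0,120],Q)
r.move_linear(TAB+[0,0,40])
def show(k):
    s=r.state(); print(k,round(s["time"],2),s["ee_pos"].round(1) if hasattr(s["ee_pos"],"round") else s["ee_pos"],np.round(s["contact_force"],2),s["width"],s["finger_force"])
show("above")
print(r.move_linear(TAB,velocity=60,f_stop=6)); show("down")
cv2.imwrite("pics/d.png",cv2.resize(r.capture("scene")[150:310,220:420],None,fx=4,fy=3.75))
E
```

```text
above 5.05 [514.3 -62.1 101.6] [ 0.3  -0.09  1.48] 59.92690615586332 0.0
False
down 5.87 [514.1 -62.   61.1] [ 0.06 -0.05  0.51] 59.89186566330433 0.0
```

View pics/d.png

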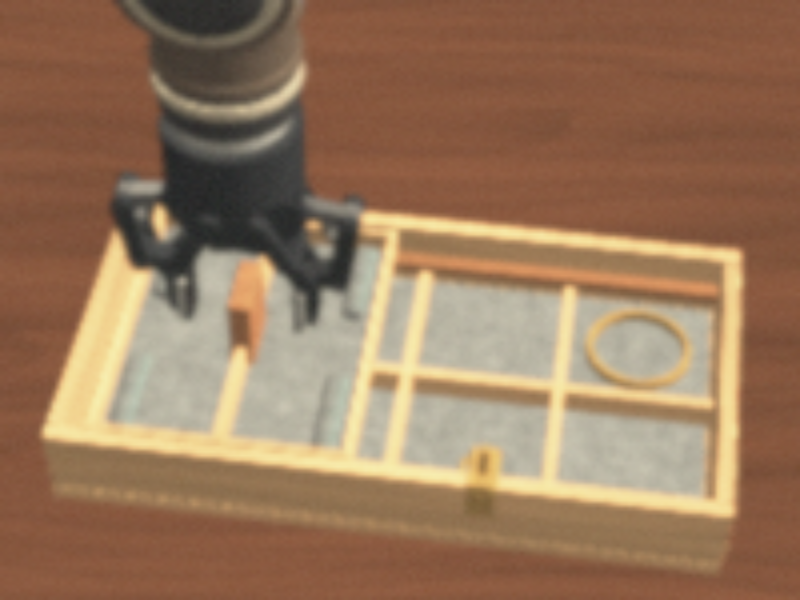

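The open fingers straddle the tab (at about (245,310) in this crop), clear of the tray walls, with the marker well away at (483,475). Now I grip and push slowly.

```bash
python3 - <<'E'
from h import *
def show(k):
    s=r.state(); p=np.array(s["ee_pos"]); print(k,round(s["time"],2),p.round(1),"s",((p-TAB)@ey).round(2),"F",np.round(s["contact_force"],2),"Fy",(np.array(s["contact_force"])@ey).round(2),s["width"],s["finger_force"]);return s
r.set_gripper(0,40); s=show("grip")
if not 10<s["width"]<18: raise SystemExit
p0=np.array(s["ee_pos"])
print(r.move_linear(TAB+ey*182,velocity=12,f_stop=8)); show("stop")
for i in range(3): r.sleep(.15); show("hold")
E
```

```text
grip 6.39 [514.2 -62.   61.3] s 0.05 F [-1.   -0.17  2.11] Fy -0.3 13.528998872105838 40.72521150112152
True
stop 15.77 [530.2  63.2  61.3] s 126.22 F [ 0.09 -4.04  4.38] Fy -4.0 13.385147371909012 40.95724046230316
hold 15.92 [530.2  63.1  61.3] s 126.18 F [-0.07 -3.42  4.55] Fy -3.4 13.237137077673252 41.06191277503967
hold 16.07 [530.2  63.2  61.3] s 126.2 F [ 0.27 -4.65  4.97] Fy -4.58 13.607363362196946 41.049891114234924
hold 16.22 [530.2  63.1  61.3] s 126.18 F [ 0.9  -5.42  4.46] Fy -5.26 13.445019701021216 41.03492259979248
```

```bash
python3 - <<'E'
from h import *
def F(n=12):
    v=[]
    for _ in range(n): r.sleep(.02); v.append(np.array(r.state()["contact_force"])@ey)
    return np.mean(v)
d=126.2; f=F(); print(d,f.round(2))
for i in range(5):
    if f<-8: break
    d+=1; r.move_linear(TAB+ey*d+[0,0,.3],velocity=6)
    f=F(); s=r.state(); print(d,((np.array(s["ee_pos"])-TAB)@ey).round(2),f.round(2),round(s["time"],2))
E
```

```text
126.2 -5.45
127.2 126.61 -5.69 16.88
128.2 127.29 -7.23 17.39
129.2 128.06 -8.46 17.91
```

The force rises at about 1.6–2 N/mm, so this is a clear bind at about 8.5 N. I back off 15 mm, release and look.

```bash
python3 - <<'E'
from h import *
def show(k):
    s=r.state(); p=np.array(s["ee_pos"]); print(k,round(s["time"],2),"s",((p-TAB)@ey).round(2),"Fy",(np.array(s["contact_force"])@ey).round(2),s["width"])
P=TAB+ey*113
r.move_linear(P,velocity=12); r.sleep(.3); show("back")
r.set_gripper(50); show("open")
r.move_linear(P+[0,0,70],velocity=60); r.move_linear(P+[-150,0,170],velocity=150);show("up")
S,T=r.capture("scene"),r.capture("top")
cv2.imwrite("pics/t1.png",cv2.resize(T[180:300,205:400],None,fx=4,fy=4,interpolation=2));cv2.imwrite("pics/s1.png",cv2.resize(S[180:310,225:415],None,fx=4,fy=4,interpolation=2))
E
```

```text
back 19.71 s 113.41 Fy 1.52 13.459841547862997
open 20.15 s 112.91 Fy 0.1 49.6938835707974
up 22.82 s 93.99 Fy 0.4 50.15773411915095
```

View pics/t1.png

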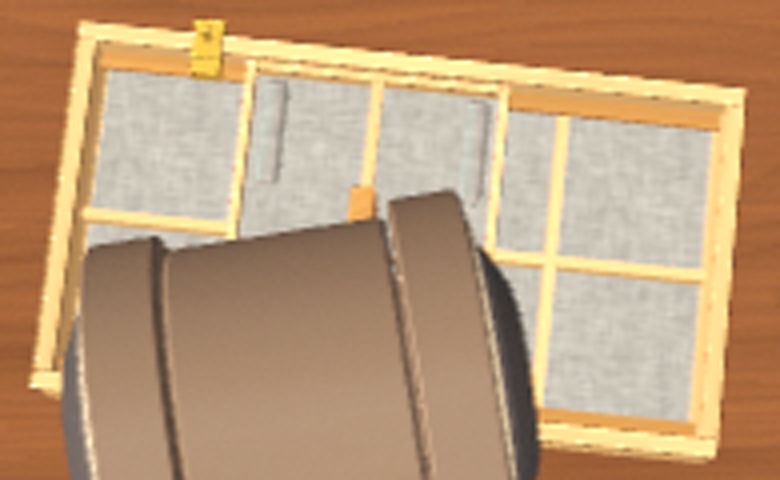

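View pics/s1.png

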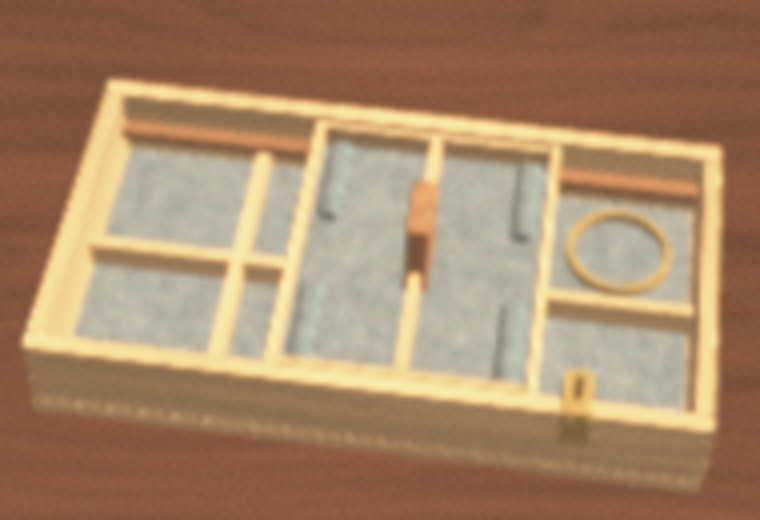

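The pictures show the tray's leading edge at about u=245 and the marker's trailing face at about u=221 in the top crop, which is a gap of about 14 mm. That agrees with the arm's 15 mm, the ring compartment and bangle look undisturbed, and the gripper is clear.

```bash
python3 -c "
from plant import r
r.sleep(.3); print(r.sign_off())"
```

```text
the job is handed in; nothing more can be done
None
```

I slid the tray until it clearly began to bind at about 8.5 N, backed it off about 15 mm, released it with the marker left showing the spot, and handed the job in; no verdict was returned.

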